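Strike the kiln-shelf stack after a firing

TASK

Take the fired stack down from the top: first set the vase upright in the middle of the round banding wheel, next lay the kiln shelf flat and centred across the two bearers of the wooden rack, lengthwise with the rack. Then stand the three kiln props upright side by side, all the way down, in the round white crock. Set each piece down gently without dropping it or toppling the vase, and leave the glaze jar and the trowel where they are.

Things in the scene. Friction and masses are not known exactly. Their poses are not given: they have to be found in the camera images.
- vase: Small bisque-fired reddish-brown bud vase, 64 mm tall, about 0.15 kg: straight round belly 48 mm in diameter from 4 to 42 mm height, then a shoulder to a neck of 24 mm and a lip of 30 mm. It stands on the kiln shelf at the start. Origin at the centre of its foot, z up; yaw has no meaning.
- kiln_shelf: Cream fired-clay kiln shelf, a plain slab 150 mm long (its x axis), 60 mm wide (y), 14 mm thick (z), about 0.28 kg. It rests loosely on three props, underside 92 mm above the table: two under one end, one under the other, each sticking out a little; the middle of both long sides is free for fingers. Origin at the centre of its underside.
- prop_a: Kiln prop: solid buff fired-clay cylinder, 34 mm diameter, 80 mm tall, about 0.14 kg, one of three alike, upright on the plywood board (top 12 mm above the table). Origin at the centre of its underside, z up; yaw has no meaning. One of the pair under one end of the shelf; only an 18 mm gap parts the two, so grip with fingers closing along the shelf's length.
- prop_b: Kiln prop: solid buff fired-clay cylinder, 34 mm diameter, 80 mm tall, about 0.14 kg, one of three alike, upright on the plywood board (top 12 mm above the table). Origin at the centre of its underside, z up; yaw has no meaning. The other one of the pair.
- prop_c: Kiln prop: solid buff fired-clay cylinder, 34 mm diameter, 80 mm tall, about 0.14 kg, one of three alike, upright on the plywood board (top 12 mm above the table). Origin at the centre of its underside, z up; yaw has no meaning. The single one under the other end of the shelf (144 mm from the pair).
- wheel: Banding wheel: grey round turntable that does not turn here, fixed; flat head of 140 mm diameter with its top 40 mm above the table, a thin ring and a small disc marking the middle. Origin on its axis at the table, z up.
- rack: Fixed low wooden rack: dark base board 190 mm long (x axis) x 110 mm wide (y) x 8 mm, with two pale bearers across it (each 18 mm wide along x, 100 mm long along y) at x = -45 and +45 mm, their tops 32 mm above the table. The shelf lies across both, its long axis along the rack's x either way round, centred. Origin at the centre of its underside.
- crock: Fixed round white glazed crock, open at the top: outer diameter 112 mm at the rim, rim 45 mm above the table, inner floor 8 mm above the table, clear inner diameter about 96 mm at the floor and 100 mm at the rim. The three props stand in it side by side in a triangle and stick out 43 mm above the rim. Origin on its axis at the table, z up.
- glaze_jar: Bystander: loose whitish translucent jar with a white lid, 68 mm diameter, 90 mm tall, beyond the work on the robot's left. Origin at the centre of its underside. Not to be moved.
- trowel: Bystander: loose spatula-like trowel, 200 mm long, lying flat beyond the work on the robot's right, pointing sideways. Its x axis runs along it from handle to blade, origin about its middle on the table. Not to be moved.
Things that resemble listed ones, but are neither listed nor needed, are in the scene too. What is shaped like the vase but green or purple is not meant.

How it is judged:
By the outcome, as a careful person would: the job done as asked, in the order asked, and still so for the second after the job is handed in, with the robot touching nothing.
It also fails if it takes over 138 s, if anything falls off the work surface, if the arm or the gripper's body presses on something with over 40 N, if the wrist force passes 120 N, or if a joint passes its speed limit or range.

ROBOT

A 6-joint arm with a two-finger parallel gripper is mounted at the origin on the work surface. World frame = base frame: x ahead of the robot, y to its left, z up, the work surface at z = 0. Lengths are in mm, angles in rad, forces in N, time in s.
With the tool pointing down it reaches from about 350 to 775 mm from the base axis. Payload 7.3 kg.
Tool frame: the origin (TCP) lies at the very end of the fingers, on their centre line; the grasp point (between the pads) lies 19 mm behind it; z points along the fingers, y is the line along which they close (so a half turn about z gives the same grasp; the last joint's range is limited). The gripper opens to 92 mm and grips with 3 to 60 N. Pads are 19 mm wide; open, the fingers measure 130 mm over their backs; the gripper's body (75 mm by 190 mm) begins 47 mm behind the grasp point.
Start: joints at [0.977, 0.342, 1.524, -0, 1.275, -0.146], TCP at [227.305, 473.262, 226.741] pointing down, gripper open.
Joint ranges: [-2.53, 2.53], [-0.77, 2.02], [0.04, 2.7], [-1, 4.14], [0.28, 2.66], [-3.11, 3.11]. Speed limits (rad/s): [2.57, 2.57, 3.14, 3.14, 3.14, 3.14].

INTERFACE

Orientations are given as [roll, pitch, yaw] about the fixed x, y, z axes, in that order (R = Rz(yaw) Ry(pitch) Rx(roll)).
In Python, from plant import get_obs, vision, workorder gives the robot as it stands.
- The arm moves only by the shell command python3 -m pendant 'ROWS' [OPENING]. ROWS is a JSON object of lists of equal length, an entry for each row: "dp": the shift along the tool's x, y, z in m, a list of three; "rotation": the turn, a rotation vector about the tool's x, y, z in rad, a list of three. A call has 1 to 8 rows; each row is the pose to reach, as a shift and turn from the pose commanded when the call began, along the tool's axes at that moment; what a row does not reach only later rows make up. A row lasts 1/8 s, in which the tool goes at most 62.5 mm and 10.7 degrees, less where a joint would pass 70% of its speed; a pose out of reach is approached as far as the arm can. A call with a gripper value outside its range is refused whole. OPENING is the finger opening in m, from 0 to 0.0918, set as the call begins (- or left out, the last holds). The fingers move at their own pace and stop on an object; the grip force is fixed at half the most. Time passes only in rows, so rows that repeat a pose let the fingers close. It gives the time, the measured TCP pose, the force, the opening and the grip force at its end, in the units of the state.
- get_obs(): the state, without advancing time (a new reading comes with each control period).
- vision.capture(name): name is "scene" or "top" or "wrist"; returns a dict with "pixels" (384x512x3 uint8, red, green, blue), "vfov" (degrees; the focal length in pixels is half the picture's height over the tangent of half this angle, whatever the lens; pixels are square), "cx", "cy" (the principal point, pixels), "pose" (4x4, takes a point from camera to world coordinates); the wrist camera has in their place "T_tool_cam" (4x4, takes a point from camera to tool coordinates, whose origin is the TCP and whose axes are the flange's). Camera axes: x right, y up, looking along -z (the intrinsics and any distortion apply to the point x, -y, -z); pixel columns grow to the right and rows downward; lengths in mm; the calibration is good to about 2 mm. The wrist camera is an equidistant fisheye: a pixel r from the principal point sees the ray r / f radians off the axis. A picture is of the moment at which its call begins: read the wrist's pose just before it. There is no depth.
- workorder.close_job(): hands the job in; it is judged then, once.
The state is a dict: "time": time; "joint_positions": joint angles; "dq": joint speeds; "tau": joint torques, N m; "tool_pos": TCP position; "tcp_rot": TCP orientation; "contact_force": force on the tool from outside, world axes, zero at the start; "moment": the same for the moment, N m; "grip_width": finger opening in mm; "finger_force": force on a finger pad.
Only numpy, scipy, OpenCV 4.12 (cv2) and the standard library are available. Lean on these libraries where they do the work, as an engineer would, in place of code of your own. Each camera call takes 0.05 s, during which the arm holds its last target. There are 200 camera calls.

## Working session

There is one attempt and no reset: what is moved stays moved. The work goes in short steps, Python scripts to look and compute and a shell command to move; the robot and the scene stay as the last step left them, time stands still between calls to the robot, and variables do not carry over. Pictures are saved under pics/ and viewed, at most 14 in all, crops included, and the job is handed in when it is done.

```bash
ls; mkdir -p pics
python3 - <<'E'
from plant import get_obs, vision
import cv2, json, numpy as np
o=get_obs(); print(o)
np.set_printoptions(precision=4,suppress=True)
for n in ("scene","top","wrist"):
    c=vision.capture(n); cv2.imwrite(f"pics/{n}0.png",c["pixels"][:,:,::-1])
    print(n,{k:v for k,v in c.items() if k!="pixels"})
    np.save(f"pics/{n}0.npy",c,allow_pickle=True)
E
```

```text
pics
{'time': 0.0, 'joint_positions': array([ 9.77008689e-01,  3.42736817e-01,  1.52500576e+00,  5.04014866e-06,
        1.27542270e+00, -1.46000810e-01]), 'dq': array([ 0.00086462, -0.00030526,  0.00033522,  0.00044552, -0.00057932,
        0.00163044]), 'tau': array([ 5.53555674e-04, -4.31243026e+01, -2.44223338e+01,  7.18810502e-02,
        5.55378338e-02, -1.04976680e-04]), 'tool_pos': array([227.05739126, 472.9059549 , 226.0415892 ]), 'tcp_rot': array([-3.14003746e+00, -2.33557773e-04,  2.69380417e+00]), 'contact_force': array([-0.08858399,  0.48916533,  0.75127333]), 'moment': array([-0.0344721 ,  0.01313145, -0.03305489]), 'finger_force': 0.0, 'grip_width': 91.8676461785383}
scene {'vfov': 44.57618947178571, 'cx': 258.1480857451926, 'cy': 187.3881542569712, 'pose': array([[   0.4087,   -0.5141,    0.7541, 1691.156 ],
       [   0.9124,    0.2486,   -0.3251, -475.6273],
       [  -0.0203,    0.8209,    0.5707,  948.2457],
       [   0.    ,    0.    ,    0.    ,    1.    ]])}
top {'vfov': 55.243795573624546, 'cx': 256.3115278073016, 'cy': 192.85033341215362, 'pose': array([[  0.0264,   0.9813,  -0.1906, 401.3702],
       [ -0.9996,   0.0239,  -0.0153,  -2.6895],
       [ -0.0105,   0.191 ,   0.9815, 979.4447],
       [  0.    ,   0.    ,   0.    ,   1.    ]])}
wrist {'vfov': 65.70646984690485, 'cx': 262.0775666191155, 'cy': 196.23124147458518, 'T_tool_cam': array([[  -0.0003,    0.9594,    0.282 ,   75.7589],
       [   1.    ,    0.0001,    0.0006,   -0.0252],
       [   0.0006,    0.282 ,   -0.9594, -158.9058],
       [   0.    ,    0.    ,    0.    ,    1.    ]])}
```

View pics/top0.png

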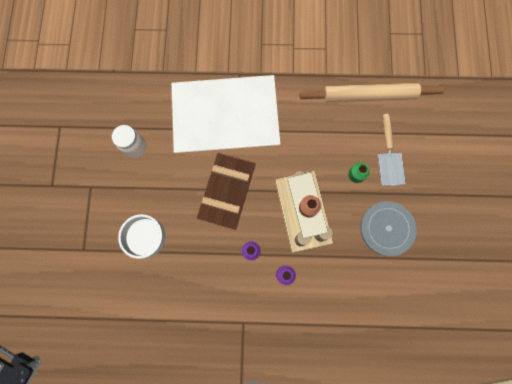

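View pics/scene0.png

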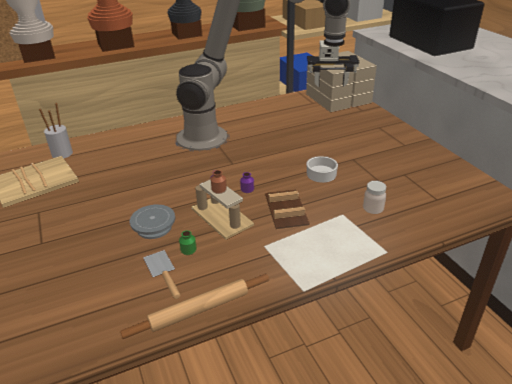

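Top view: candidates for the vase are brown (310,206), green (360,172), purple (251,251) and purple (286,275). The brown one on the cream shelf is the one meant. Wheel (389,228), rack (227,190), crock (143,237), jar (127,138), trowel (390,155).

```bash
cat > h.py <<'E'
import numpy as np, cv2
from plant import get_obs, vision
from scipy.spatial.transform import Rotation as R
np.set_printoptions(precision=1,suppress=True)
def cap(n,tag=None):
    o=get_obs(); c=vision.capture(n)
    if n=="wrist":
        T=np.eye(4); T[:3,:3]=R.from_euler("xyz",o["tcp_rot"]).as_matrix(); T[:3,3]=o["tool_pos"]
        c["pose"]=T@c["T_tool_cam"]; c["fish"]=1
    if tag: cv2.imwrite(f"pics/{tag}.png",c["pixels"][:,:,::-1]); np.save(f"pics/{tag}.npy",c,allow_pickle=True)
    return c
def load(t): return np.load(f"pics/{t}.npy",allow_pickle=True).item()
def foc(c): return 192/np.tan(np.radians(c["vfov"]/2))
def rays(c,uv):
    uv=np.atleast_2d(np.asarray(uv,float)); d=(uv-[c["cx"],c["cy"]])/foc(c)
    if "fish" in c:
        r=np.linalg.norm(d,axis=1,keepdims=True)+1e-12; v=np.c_[d/r*np.sin(r),np.cos(r)]
    else: v=np.c_[d,np.ones(len(d))]
    return (v*[1,-1,-1])@c["pose"][:3,:3].T
def toplane(c,uv,z):
    r=rays(c,uv); p=c["pose"][:3,3]; return (p+r*((z-p[2])/r[:,2:]))[:,:2]
def proj(c,P):
    q=(np.atleast_2d(P)-c["pose"][:3,3])@c["pose"][:3,:3]; q=q*[1,-1,-1]
    if "fish" in c:
        n=np.linalg.norm(q[:,:2],axis=1,keepdims=True)+1e-12; d=q[:,:2]/n*np.arctan2(n,q[:,2:])
    else: d=q[:,:2]/q[:,2:]
    return d*foc(c)+[c["cx"],c["cy"]]
def blob(m,near=None):
    cs,_=cv2.findContours(m.astype(np.uint8),cv2.RETR_EXTERNAL,cv2.CHAIN_APPROX_NONE)
    cs=[k for k in cs if len(k)>8]
    if near is None: return max(cs,key=cv2.contourArea)
    return min(cs,key=lambda k:np.linalg.norm(k[:,0].mean(0)-near))
E
python3 - <<'E'
from h import *
im=cv2.imread("pics/top0.png")
cv2.imwrite("pics/c1.png",cv2.resize(im[140:290,190:345],None,fx=4,fy=4,interpolation=cv2.INTER_CUBIC)[:600,:800])
h=cv2.cvtColor(im,cv2.COLOR_BGR2HSV)
for n,p in dict(vase=(306,212),vase2=(318,206),shelf=(296,192),shelf2=(315,228),board=(289,215),board2=(330,240),wheel=(389,228),wheel2=(400,215),rack=(222,190),bear=(231,172),bear2=(221,205),crockin=(143,237),crockrim=(125,228),tbl=(340,280),prop=(303,241)).items(): print(n,h[p[1],p[0]])
E
```

```text
vase [  9 125 171]
vase2 [  9 128 158]
shelf [ 23  34 230]
shelf2 [ 23  32 231]
board [ 20  80 222]
board2 [ 20  78 221]
wheel [ 99  14 187]
wheel2 [ 98  26 147]
rack [ 11 139  92]
bear [ 16  95 221]
bear2 [ 16  96 217]
crockin [ 38   4 244]
crockrim [ 36  10 126]
tbl [ 14 112 161]
prop [ 18  70 187]
```

View pics/c1.png

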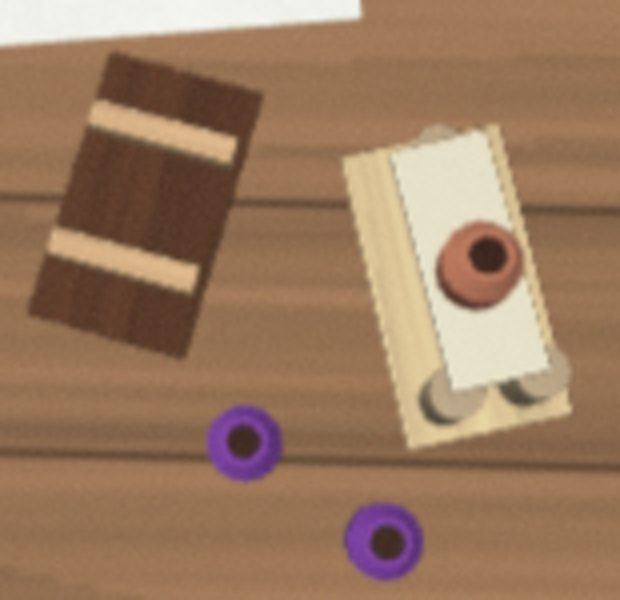

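The crop confirms the brown vase: mouth at top pixel ≈(312,203.8), standing on the cream shelf, with the pair of props at the lower (near-robot) end and the single one at the top end. Measuring now.

```bash
cat > m.py <<'E'
from h import *
c=load("top0"); im=cv2.cvtColor(c["pixels"],cv2.COLOR_RGB2HSV); H,S,V=[im[...,i].astype(int) for i in range(3)]
def rect(m,z,near,hull=True):
    k=blob(m,near); p=toplane(c,k[:,0],z).astype(np.float32); r=cv2.minAreaRect(p)
    b=cv2.boxPoints(r); e=[b[1]-b[0],b[2]-b[1]]; l=max(e,key=np.linalg.norm)
    return np.array(r[0]),sorted(r[1]),np.degrees(np.arctan2(l[1],l[0]))
roi=np.zeros(H.shape,bool); roi[165:255,270:340]=1
print("shelf",rect((S<52)&(V>205)&roi,106,(308,205)))
print("board",rect(cv2.morphologyEx(((S<105)&(V>175)&(H>17)&roi|((S<52)&(V>205)&roi)).astype(np.uint8),cv2.MORPH_OPEN,np.ones((3,3)))>0,12,(308,210)))
roi=np.zeros(H.shape,bool); roi[148:232,192:260]=1
print("rack",rect(roi&(V<125)&(S>120)|(roi&(V>200)),8,(227,190)))
for n in ((231,172),(221,205)): print("bearer",rect(roi&(V>195),32,n))
def circ(m,z,near,cc=c):
    k=blob(m,near)[:,0]; p=toplane(cc,k,z).astype(np.float32); e=cv2.fitEllipse(p); return np.array(e[0]),e[1]
roi=np.zeros(H.shape,bool); roi[190:265,350:425]=1
m=cv2.morphologyEx((roi&(H>60)&(H<130)).astype(np.uint8),cv2.MORPH_OPEN,np.ones((3,3)))
print("wheel",circ(m,40,(389,228)))
roi=np.zeros(H.shape,bool); roi[205:270,110:175]=1
print("crock out",circ(roi&(S<45)&(V>90),45,(143,237)))
m=cv2.morphologyEx((roi&(S<60)&(V>90)).astype(np.uint8),cv2.MORPH_CLOSE,np.ones((3,3)));print(circ(m,45,(143,237)))
roi=np.zeros(H.shape,bool); roi[190:220,300:325]=1
print("mouth",circ(roi&(V<80),170,(312,204)), (V[204,312],V[204,306]))
for n in ((251,251),(286,275)): print(n,circ((H>120)&(H<150)&(S>90),42,n))
print("green",circ((H>45)&(H<85)&(S>90),42,(360,172)))
s=load("scene0") 
im=cv2.cvtColor(s["pixels"],cv2.COLOR_RGB2HSV); H,S,V=[im[...,i].astype(int) for i in range(3)]
k=blob((H<13)&(S>110)&(V>70)&(np.arange(512)[None]>205)&(np.arange(512)[None]<232)&(np.arange(384)[:,None]>165)&(np.arange(384)[:,None]<197),(218,182))[:,0]
print("scene vase bbox",k.min(0),k.max(0))
E
python3 m.py
```

```text
shelf (array([ 546.1, -111.4]), [59.11435317993164, 148.4758758544922], np.float32(14.909793))
board (array([ 546. , -113.1]), [109.3100357055664, 202.38198852539062], np.float32(13.891745))
rack (array([595.6,  93. ]), [112.31751251220703, 191.1953125], np.float32(-15.220506))
bearer (array([639.4,  83.1]), [13.533768653869629, 96.85748291015625], np.float32(75.502884))
bearer (array([552.4, 105.8]), [13.719971656799316, 96.81434631347656], np.float32(75.413216))
wheel (array([ 500.7, -326.3]), (133.80340576171875, 137.2884063720703))
crock out (array([463.8, 302.5]), (109.20760345458984, 118.29473114013672))
(array([463.6, 302.4]), (110.67698669433594, 119.21365356445312))
mouth (array([ 537.6, -114. ]), (15.70543098449707, 16.49236297607422)) (np.int64(60), np.int64(176))
(251, 251) (array([435. ,  22.5]), (43.133750915527344, 44.20851516723633))
(286, 275) (array([377.2, -66. ]), (43.54852294921875, 44.847328186035156))
green (array([ 645.5, -255.3]), (45.2025146484375, 56.97919464111328))
scene vase bbox [209 169] [226 192]
```

```bash
cat > to.py <<'E'
import sys
from h import *
# to.py x y z closing_angle_deg : prints shift (m) and turn (rad) in tool axes to reach target
x,y,z,a=map(float,sys.argv[1:5]); o=get_obs()
M=R.from_euler("xyz",o["tcp_rot"]); yaw=o["tcp_rot"][2]
M=R.from_euler("xyz",[np.pi,0,yaw])
T=R.from_euler("xyz",[np.pi,0,np.radians(a+90)])
print("now",o["tool_pos"],"close ang",np.degrees(yaw)-90,"tilt",np.round(o["tcp_rot"][:2],4))
print("dp m",np.round(M.inv().apply(np.array([x,y,z])-o["tool_pos"])/1000,4).tolist(),"rotvec",np.round((M.inv()*T).as_rotvec(),3).tolist())
E
python3 to.py 537.6 -114 240 104.5
```

```text
now [227.1 473.  226.2] close ang 64.34557912438638 tilt [-3.1 -0. ]
dp m [-0.534, -0.3947, -0.0138] rotvec [-0.0, 0.0, -0.701]
```

```bash
python3 -m pendant '{"dp":[[-0.04,-0.03,-0.002],[-0.09,-0.066,-0.004],[-0.135,-0.1,-0.006],[-0.18,-0.133,-0.008],[-0.225,-0.166,-0.01],[-0.27,-0.2,-0.012],[-0.3,-0.222,-0.014],[-0.3,-0.222,-0.014]],"rotation":[[0,0,-0.08],[0,0,-0.16],[0,0,-0.25],[0,0,-0.34],[0,0,-0.43],[0,0,-0.52],[0,0,-0.6],[0,0,-0.701]]}'; python3 to.py 537.6 -114 240 104.5
```

```text
time: 1.15
tool_pos: [402.7, 141.1, 240.6]
tcp_rot: [-3.141, 0.0, -2.889]
contact_force: [-0.2, 0.7, 0.1]
grip_width: 91.6
finger_force: 0.0
now [402.7 141.1 240.6] close ang -255.55085384426516 tilt [-3.1  0. ]
dp m [-0.067, -0.2807, 0.0006] rotvec [-0.0, 0.0, -0.001]
```

```bash
python3 -m pendant '{"dp":[[-0.013,-0.05,0],[-0.026,-0.108,0],[-0.04,-0.166,0],[-0.054,-0.224,0],[-0.067,-0.2807,0],[-0.067,-0.2807,0],[-0.067,-0.2807,0]],"rotation":[[0,0,0],[0,0,0],[0,0,0],[0,0,0],[0,0,0],[0,0,0],[0,0,0]]}'
python3 - <<'E'
from h import *
c=cap("wrist","w1")
for n,P in dict(mouth=(537.6,-114,170),shelf=(546,-111.5,106),wheel=(500.7,-326.3,40),tcp=get_obs()["tool_pos"]).items(): print(n,proj(c,P))
E
```

```text
time: 2.02
tool_pos: [536.2, -111.3, 240.1]
tcp_rot: [3.14, -0.001, -2.889]
contact_force: [-0.6, 0.1, -0.4]
grip_width: 91.8
finger_force: 0.0
mouth [[258.8 207.3]]
shelf [[259.7 195.7]]
wheel [[109.2 109.8]]
tcp [[263.6 244.2]]
```

View pics/w1.png

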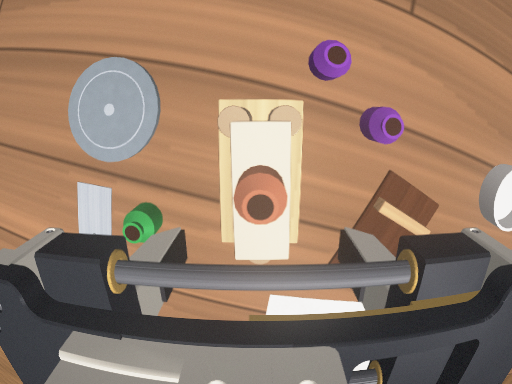

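Wrist view: mouth at (260,207), wheel disc at (109,109), shelf centred near x≈260; all match the projected top-view estimates. Refining with masks.

```bash
cat > m2.py <<'E'
from h import *
c=load("w1"); im=cv2.cvtColor(c["pixels"],cv2.COLOR_RGB2HSV); H,S,V=[im[...,i].astype(int) for i in range(3)]
def box(x0,y0,x1,y1): m=np.zeros(H.shape,bool); m[y0:y1,x0:x1]=1; return m
def ell(m,z,near): p=toplane(c,blob(m,near)[:,0],z).astype(np.float32); e=cv2.fitEllipse(p); return np.array(e[0]),e[1]
print("mouth",ell(box(240,190,282,222)&(V<95),170,(260,207)))
m=cv2.morphologyEx((box(60,50,168,165)&(H>70)&(H<130)).astype(np.uint8),cv2.MORPH_OPEN,np.ones((3,3)))
print("wheel",ell(m,40,(113,108)))
m=box(225,115,297,262)&(S<52)&(V>190)|box(225,160,297,230)&(H<13)&(S>100)
m=cv2.morphologyEx(m.astype(np.uint8),cv2.MORPH_OPEN,np.ones((5,5)))
p=toplane(c,blob(m,(260,190))[:,0],106).astype(np.float32); r=cv2.minAreaRect(p); print("shelf",r)
cs=blob(box(290,30,360,90)&(H>120)&(H<150),(330,60)); print("purple",ell(box(290,30,360,90)&(H>115)&(H<155)&(S>60),42,(330,60)))
E
python3 m2.py; python3 to.py 538 -114 115 104.5
```

```text
now [ 536.2 -110.7  240.5] close ang -255.46025515445567 tilt [ 3.1 -0. ]
dp m [-0.0009, -0.0036, 0.1255] rotvec [0.0, -0.0, 0.001]Traceback (most recent call last):
  File "m2.py", line 5, in <module>
    print("mouth",ell(box(240,190,282,222)&(V<95),170,(260,207)))
                  ~~~^^^^^^^^^^^^^^^^^^^^^^^^^^^^^^^^^^^^^^^^^^^
  File "m2.py", line 4, in ell
    def ell(m,z,near): p=toplane(c,blob(m,near)[:,0],z).astype(np.float32); e=cv2.fitEllipse(p); return np.array(e[0]),e[1]
                                   ~~~~^^^^^^^^
  File "h.py", line 32, in blob
    return min(cs,key=lambda k:np.linalg.norm(k[:,0].mean(0)-near))
ValueError: min() iterable argument is empty
```

```bash
sed -i 's/(V<95),170/(V<110),170/' m2.py
python3 - <<'E'
from h import *
c=load("w1"); h=cv2.cvtColor(c["pixels"],cv2.COLOR_RGB2HSV)
print([h[y,x].tolist() for x,y in ((260,207),(262,195),(275,207),(260,217),(244,200))])
E
python3 m2.py
```

```text
[[10, 93, 113], [12, 93, 112], [10, 120, 226], [11, 93, 112], [9, 122, 224]]
mouth (array([ 535.2, -118.9]), (3.237497568130493, 5.45597505569458))
wheel (array([ 499.6, -325.6]), (137.44105529785156, 140.47325134277344))
shelf ((544.3552856445312, -110.5723648071289), (149.76487731933594, 59.74075698852539), 14.974100112915039)
purple (array([378.5, -68.2]), (46.0623664855957, 54.568119049072266))
```

```bash
sed -i 's/(V<110),170/(V<150),170/' m2.py;  python3 m2.py | head -1; python3 -m pendant '{"dp":[[-0.001,-0.0036,0.02],[-0.001,-0.0036,0.05]],"rotation":[[0,0,0],[0,0,0]]}'
```

```text
mouth (array([ 537. , -113.3]), (20.57640838623047, 20.98854637145996))
time: 2.33
tool_pos: [538.9, -113.6, 191.4]
tcp_rot: [-3.14, 0.002, -2.886]
contact_force: [-0.5, 0.0, 0.4]
grip_width: 92.1
finger_force: 0.0
```

```bash
python3 -m pendant '{"dp":[[0.001,0,0.03],[0.001,0,0.06],[0.001,0,0.076],[0.001,0,0.076]],"rotation":[[0,0,0],[0,0,0],[0,0,0],[0,0,0]]}' && python3 -m pendant '{"dp":[[0,0,0],[0,0,0],[0,0,0],[0,0,0],[0,0,0],[0,0,0],[0,0,0],[0,0,0]],"rotation":[[0,0,0],[0,0,0],[0,0,0],[0,0,0],[0,0,0],[0,0,0],[0,0,0],[0,0,0]]}' 0.04
```

```text
time: 2.82
tool_pos: [537.2, -114.2, 114.3]
tcp_rot: [3.141, -0.001, -2.887]
contact_force: [0.5, -0.3, 0.3]
grip_width: 91.9
finger_force: 0.0
time: 3.82
tool_pos: [537.6, -115.2, 114.6]
tcp_rot: [3.141, -0.0, -2.888]
contact_force: [0.2, 0.3, -1.0]
grip_width: 47.5
finger_force: 30.0
```

Gripped (47.5 mm, matches the 48 mm belly). Lift and move to the wheel.

```bash
python3 -m pendant '{"dp":[[0,0,-0.004],[0,0,-0.014],[0,0,-0.035],[0,0,-0.06],[0,0,-0.06]],"rotation":[[0,0,0],[0,0,0],[0,0,0],[0,0,0],[0,0,0]]}'; python3 to.py 500.1 -326 175 104.5
```

```text
time: 4.45
tool_pos: [538.9, -115.6, 177.0]
tcp_rot: [-3.139, 0.004, -2.888]
contact_force: [0.1, -0.0, -2.4]
grip_width: 47.2
finger_force: 30.0
now [ 538.9 -115.6  177. ] close ang -255.48824780126583 tilt [-3.1  0. ]
dp m [0.0903, -0.1939, 0.002] rotvec [-0.0, -0.0, 0.0]
```

```bash
python3 -m pendant '{"dp":[[0.01,-0.022,0],[0.03,-0.064,0],[0.05,-0.107,0],[0.07,-0.15,0],[0.085,-0.182,0],[0.0903,-0.1939,0],[0.0903,-0.1939,0],[0.0903,-0.1939,0]],"rotation":[[0,0,0],[0,0,0],[0,0,0],[0,0,0],[0,0,0],[0,0,0],[0,0,0],[0,0,0]]}'; python3 to.py 500.1 -326 54 104.5
```

```text
time: 5.45
tool_pos: [499.1, -324.1, 174.4]
tcp_rot: [3.14, -0.0, -2.887]
contact_force: [-0.0, -0.9, -1.3]
grip_width: 47.6
finger_force: 30.0
now [ 499.1 -324.1  174.4] close ang -255.43040909517774 tilt [ 3.1 -0. ]
dp m [-0.0005, -0.0021, 0.1204] rotvec [-0.0, -0.0, 0.001]
```

```bash
python3 -m pendant '{"dp":[[-0.0005,-0.002,0.02],[-0.0005,-0.002,0.05],[-0.0005,-0.002,0.08],[-0.0005,-0.002,0.105],[-0.0005,-0.002,0.116],[-0.0005,-0.002,0.12],[-0.0005,-0.002,0.12]],"rotation":[[0,0,0],[0,0,0],[0,0,0],[0,0,0],[0,0,0],[0,0,0],[0,0,0]]}'; python3 -m pendant '{"dp":[[0,0,0.001],[0,0,0.002],[0,0,0.003],[0,0,0.0035],[0,0,0.0035]],"rotation":[[0,0,0],[0,0,0],[0,0,0],[0,0,0],[0,0,0]]}'; python3 -m pendant '{"dp":[[0,0,0.0005],[0,0,0.001],[0,0,0.001]],"rotation":[[0,0,0],[0,0,0],[0,0,0]]}'
```

```text
time: 6.32
tool_pos: [500.3, -327.3, 55.4]
tcp_rot: [-3.141, 0.001, -2.888]
contact_force: [0.9, -0.0, -0.7]
grip_width: 47.7
finger_force: 30.0
time: 6.95
tool_pos: [499.8, -327.4, 51.1]
tcp_rot: [3.141, -0.0, -2.888]
contact_force: [0.1, -0.1, -1.7]
grip_width: 47.7
finger_force: 30.0
time: 7.32
tool_pos: [499.8, -327.3, 50.1]
tcp_rot: [3.141, 0.0, -2.888]
contact_force: [-0.1, 0.4, -1.9]
grip_width: 47.4
finger_force: 30.0
```

```bash
python3 -m pendant '{"dp":[[0,0.001,0.0005],[0,0.001,0.001],[0,0.001,0.001]],"rotation":[[0,0,0],[0,0,0],[0,0,0]]}' | grep -E "pos|contact";  python3 -m pendant '{"dp":[[0,0,0.0003],[0,0,0.0007],[0,0,0.0007]],"rotation":[[0,0,0],[0,0,0],[0,0,0]]}' | grep -E "pos|contact"
```

```text
tool_pos: [499.6, -326.3, 49.2]
contact_force: [-0.2, -0.1, -2.0]
tool_pos: [499.6, -326.4, 48.6]
contact_force: [-0.5, -0.3, -0.1]
```

```bash
python3 -m pendant '{"dp":[[0,0,0.0003],[0,0,0.0005],[0,0,0.0005]],"rotation":[[0,0,0],[0,0,0],[0,0,0]]}' | grep -E "pos|contact"
```

```text
tool_pos: [499.6, -326.4, 48.6]
contact_force: [-2.0, 2.1, 5.4]
```

```bash
python3 -m pendant '{"dp":[[0,0,0],[0,0,0],[0,0,0],[0,0,0],[0,0,0],[0,0,0]],"rotation":[[0,0,0],[0,0,0],[0,0,0],[0,0,0],[0,0,0],[0,0,0]]}' 0.0918 && python3 -m pendant '{"dp":[[0,0,-0.01],[0,0,-0.03],[0,0,-0.07],[0,0,-0.12],[0,0,-0.16],[0,0,-0.19]],"rotation":[[0,0,0],[0,0,0],[0,0,0],[0,0,0],[0,0,0],[0,0,0]]}'; python3 to.py 545.2 -111 200 104.7
python3 - <<'E'
from h import *
c=cap("wrist","w2")
im=cv2.cvtColor(c["pixels"],cv2.COLOR_RGB2HSV); H,S,V=[im[...,i].astype(int) for i in range(3)]
m=np.zeros(H.shape,bool); q=proj(c,(500,-326,104))[0].astype(int); print(q); m[q[1]-16:q[1]+16,q[0]-22:q[0]+22]=1
p=toplane(c,blob(m&(V<150)&(S>50),q)[:,0],104).astype(np.float32); print(cv2.fitEllipse(p))
E
```

```text
time: 9.2
tool_pos: [499.6, -326.4, 48.0]
tcp_rot: [3.141, 0.0, -2.888]
contact_force: [-0.2, 0.2, -0.4]
grip_width: 91.7
finger_force: 0.0
time: 9.95
tool_pos: [499.8, -326.6, 241.1]
tcp_rot: [-3.139, 0.002, -2.888]
contact_force: [-0.5, -0.5, -1.0]
grip_width: 91.9
finger_force: 0.0
now [ 499.8 -326.6  241.1] close ang -255.49061278795892 tilt [-3.1  0. ]
dp m [-0.0979, 0.1973, 0.0411] rotvec [0.0, 0.0, -0.003]
[263 186]
((499.7748718261719, -326.5222473144531), (20.367719650268555, 20.721141815185547), 68.727783203125)
```

View pics/w2.png

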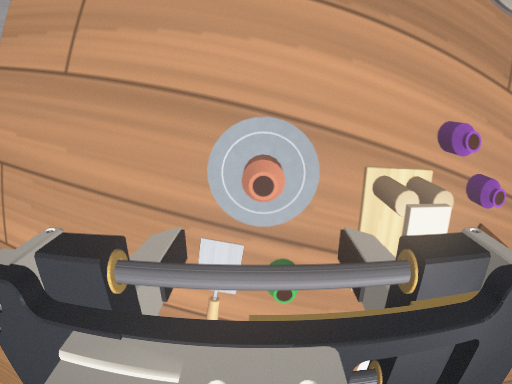

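Vase is upright at the wheel's centre (mouth pixel (263,186)). On to the shelf.

```bash
python3 -m pendant '{"dp":[[-0.01,0.02,0],[-0.03,0.06,0.005],[-0.05,0.1,0.015],[-0.07,0.141,0.025],[-0.09,0.181,0.035],[-0.0979,0.1973,0.041],[-0.0979,0.1973,0.041],[-0.0979,0.1973,0.041]],"rotation":[[0,0,-0.005],[0,0,-0.005],[0,0,-0.005],[0,0,-0.005],[0,0,-0.005],[0,0,-0.005],[0,0,-0.005],[0,0,-0.005]]}';  python3 - <<'E'
from h import *
c=cap("wrist","w3")
im=cv2.cvtColor(c["pixels"],cv2.COLOR_RGB2HSV); H,S,V=[im[...,i].astype(int) for i in range(3)]
m=(S<52)&(V>190); m[:60]=0; m[:,:200]=0;m[:,330:]=0
m=cv2.morphologyEx(m.astype(np.uint8),cv2.MORPH_OPEN,np.ones((5,5)))
k=blob(m,proj(c,(545,-111,106))[0]); print(k[:,0].min(0),k[:,0].max(0))
p=toplane(c,k[:,0],106).astype(np.float32); print(cv2.minAreaRect(p))
E
python3 to.py 545.2 -111 81 104.9
```

```text
time: 11.0
tool_pos: [544.8, -111.8, 197.0]
tcp_rot: [-3.141, -0.0, -2.884]
contact_force: [-1.4, -0.4, 0.1]
grip_width: 91.4
finger_force: 0.0
[228 113] [299 264]
((540.0309448242188, -112.20350646972656), (140.088134765625, 59.467586517333984), 14.832085609436035)
now [ 544.9 -112.1  197.2] close ang -255.27874775261165 tilt [-3.1  0. ]
dp m [-0.0006, 0.0009, 0.1162] rotvec [-0.0, 0.0, -0.003]
```

```bash
python3 -m pendant '{"dp":[[-0.0005,0.001,0.03],[-0.0005,0.001,0.06],[-0.0005,0.001,0.09],[-0.0005,0.001,0.11],[-0.0005,0.001,0.116],[-0.0005,0.001,0.116]],"rotation":[[0,0,0],[0,0,0],[0,0,0],[0,0,0],[0,0,0],[0,0,0]]}' && python3 -m pendant '{"dp":[[0,0,0],[0,0,0],[0,0,0],[0,0,0],[0,0,0],[0,0,0],[0,0,0],[0,0,0]],"rotation":[[0,0,0],[0,0,0],[0,0,0],[0,0,0],[0,0,0],[0,0,0],[0,0,0],[0,0,0]]}' 0.05
```

```text
time: 11.8
tool_pos: [545.3, -110.5, 81.3]
tcp_rot: [-3.141, 0.0, -2.885]
contact_force: [-1.0, -1.2, 0.6]
grip_width: 91.9
finger_force: 0.0
time: 12.8
tool_pos: [545.4, -110.0, 81.3]
tcp_rot: [-3.141, 0.001, -2.883]
contact_force: [0.2, -1.5, 3.6]
grip_width: 60.0
finger_force: 30.0
```

```bash
python3 -m pendant '{"dp":[[0,0,-0.003],[0,0,-0.01],[0,0,-0.03],[0,0,-0.06],[0,0,-0.085],[0,0,-0.09],[0,0,-0.09]],"rotation":[[0,0,0],[0,0,0],[0,0,0],[0,0,0],[0,0,0],[0,0,0],[0,0,0]]}'; python3 to.py 595.8 94 170 75.2
python3 - <<'E'
from h import *
c=load("scene0"); im=cv2.cvtColor(c["pixels"],cv2.COLOR_RGB2HSV); H,S,V=[im[...,i].astype(int) for i in range(3)]
print(proj(c,[(639.4,83.1,32),(552.4,105.8,32)]))
for q in proj(c,[(639.4,83.1,32),(552.4,105.8,32)]):
    x,y=q.astype(int); print(im[y,x])
    m=np.zeros(H.shape,bool); m[185:230,262:312]=1
    k=blob(m&(V>V[y,x]-25)&(S<S[y,x]+25),q); p=toplane(c,k[:,0],32).astype(np.float32); print(cv2.minAreaRect(p))
c=cap("wrist","w4")
E
```

```text
time: 13.68
tool_pos: [544.8, -109.5, 170.5]
tcp_rot: [3.141, -0.001, -2.883]
contact_force: [-0.1, -0.1, -3.5]
grip_width: 59.7
finger_force: 30.0
now [ 544.8 -109.5  170.5] close ang -255.1997868465183 tilt [ 3.1 -0. ]
dp m [-0.1013, 0.1837, 0.0005] rotvec [-0.0, -0.0, 0.517]
[[289.  210.1]
 [283.1 194. ]]
[ 15 115 191]
((637.6873779296875, 85.54173278808594), (95.48106384277344, 15.31025218963623), 75.8506851196289)
[ 15 115 186]
((550.7322998046875, 108.17523193359375), (96.69633483886719, 15.728574752807617), 75.06745910644531)
```

View pics/w4.png

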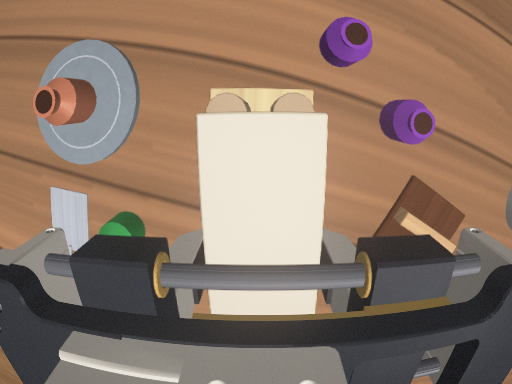

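```bash
python3 to.py 655 -25 215 75.2
python3 - <<'E'
from h import *
c=load("w4"); o=get_obs()
for uv in ((200,114),(262,113),(326,114)):
    p=toplane(c,uv,170.5+25)[0]-[544.8,-109.5]; a=np.radians(104.8+90); print(p@[np.cos(a),np.sin(a)],p@[np.sin(a),-np.cos(a)])
E
```

```text
now [ 544.5 -109.4  169.9] close ang -255.20213995360402 tilt [ 3.1 -0. ]
dp m [-0.1284, 0.0534, -0.0451] rotvec [-0.0, -0.0, 0.517]
75.21697399709474 -28.30888862472824
75.12065480660293 -0.3369902007463151
75.23471147008142 28.558421045044202
```

Shelf is held level and centred in the gripper (near edge 75.2 mm from the TCP). Moving beside the rack for a better view of it.

```bash
python3 -m pendant '{"dp":[[-0.015,0.006,-0.006],[-0.035,0.015,-0.012],[-0.055,0.023,-0.02],[-0.075,0.032,-0.028],[-0.095,0.04,-0.035],[-0.115,0.048,-0.042],[-0.128,0.053,-0.045],[-0.128,0.053,-0.045]],"rotation":[[0,0,0.06],[0,0,0.14],[0,0,0.22],[0,0,0.3],[0,0,0.38],[0,0,0.46],[0,0,0.517],[0,0,0.517]]}'
python3 - <<'E'
from h import *
c=cap("wrist","w5"); print(proj(c,[(639.4,83.1,32),(552.4,105.8,32)]))
E
```

```text
time: 14.72
tool_pos: [655.3, -25.2, 214.2]
tcp_rot: [-3.142, -0.002, 2.884]
contact_force: [-0.1, -0.3, -2.7]
grip_width: 59.6
finger_force: 30.0
[[347.8 141.7]
 [349.2  66.1]]
```

View pics/w5.png

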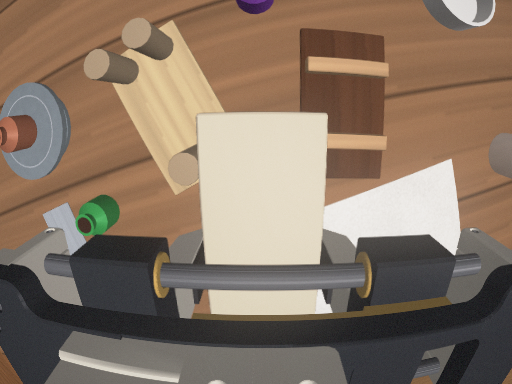

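All three props still stand (tops (147,37), (103,65), (185,165)). The rack is visible with the near bearer at (348,67).

```bash
python3 - <<'E'
from h import *
c=load("w5"); im=cv2.cvtColor(c["pixels"],cv2.COLOR_RGB2HSV); H,S,V=[im[...,i].astype(int) for i in range(3)]
print(im[67,348],im[66,330],im[70,380],im[142,350],im[100,345])
m=np.zeros(H.shape,bool); m[52:82,302:394]=1; m[128:156,330:394]=1
m&=(V>175)&(S>60)
for n in ((348,67),(355,142)):
    k=blob(m,n); p=toplane(c,k[:,0],32).astype(np.float32); r=cv2.minAreaRect(p); print(r, cv2.boxPoints(r).tolist())
m=np.zeros(H.shape,bool); m[20:190,330:394]=1
k=blob(m&(V<120)&(S>110),(345,105)); print(k[:,0].min(0),k[:,0].max(0))
E
python3 to.py 595.5 94.5 120 75.2
```

```text
[ 15 100 215] [ 16 102 216] [ 15 102 208] [ 15  96 218] [ 11 125 110]
((551.7633666992188, 106.45527648925781), (98.45350646972656, 16.295814514160156), 75.63552856445312) [[531.6575317382812, 60.78889846801758], [547.4439086914062, 56.7460823059082], [571.8692016601562, 152.1216583251953], [556.0828247070312, 156.1644744873047]]
((642.0617065429688, 96.91279602050781), (72.06934356689453, 16.659072875976562), 75.68718719482422) [[625.0823974609375, 64.05581665039062], [641.224365234375, 59.937435150146484], [659.041015625, 129.769775390625], [642.8990478515625, 133.88815307617188]]
[330  74] [393 134]
now [654.8 -25.7 214.3] close ang 75.27112336499704 tilt [-3.1 -0. ]
dp m [0.0879, 0.1011, 0.0943] rotvec [0.0, -0.0, 0.001]
```

```bash
python3 -m pendant '{"dp":[[0.01,0.012,0.01],[0.03,0.035,0.03],[0.05,0.058,0.05],[0.07,0.081,0.07],[0.085,0.098,0.09],[0.088,0.1015,0.094],[0.088,0.1015,0.094],[0.088,0.1015,0.094]],"rotation":[[0,0,-0.004],[0,0,-0.004],[0,0,-0.004],[0,0,-0.004],[0,0,-0.004],[0,0,-0.004],[0,0,-0.004],[0,0,-0.004]]}'; python3 to.py 595.3 95 28 75.5
```

```text
time: 15.78
tool_pos: [597.3, 93.8, 122.9]
tcp_rot: [3.141, 0.002, 2.886]
contact_force: [0.3, 1.0, -3.0]
grip_width: 59.6
finger_force: 30.0
now [597.3  93.8 122.9] close ang 75.35625385776024 tilt [3.1 0. ]
dp m [0.0022, 0.0007, 0.0949] rotvec [-0.0, 0.0, -0.003]
```

```bash
python3 -m pendant '{"dp":[[0.002,0.001,0.02],[0.002,0.001,0.05],[0.002,0.001,0.08],[0.002,0.001,0.09],[0.002,0.001,0.093],[0.002,0.001,0.093]],"rotation":[[0,0,-0.003],[0,0,-0.003],[0,0,-0.003],[0,0,-0.003],[0,0,-0.003],[0,0,-0.003]]}'|grep -E "pos|rot|contact"; python3 -m pendant '{"dp":[[0,0,0.001],[0,0,0.002],[0,0,0.003],[0,0,0.004],[0,0,0.004]],"rotation":[[0,0,0],[0,0,0],[0,0,0],[0,0,0],[0,0,0]]}'|grep -E "pos|rot|contact"
```

```text
tool_pos: [595.5, 96.1, 30.1]
tcp_rot: [3.141, 0.002, 2.89]
contact_force: [0.2, -0.1, -1.9]
tool_pos: [594.5, 96.3, 24.9]
tcp_rot: [3.142, -0.0, 2.89]
contact_force: [0.0, 0.4, -2.9]
```

```bash
python3 -m pendant '{"dp":[[-0.0007,-0.001,0.001],[-0.0007,-0.001,0.0015],[-0.0007,-0.001,0.002],[-0.0007,-0.001,0.002]],"rotation":[[0,0,0],[0,0,0],[0,0,0],[0,0,0]]}'|grep -E "pos|rot|contact"; python3 -m pendant '{"dp":[[0,0,0.0005],[0,0,0.001],[0,0,0.001]],"rotation":[[0,0,0],[0,0,0],[0,0,0]]}'|grep -E "pos|contact"
```

```text
tool_pos: [595.0, 95.2, 23.0]
tcp_rot: [3.142, -0.0, 2.89]
contact_force: [-0.4, -0.4, -3.3]
tool_pos: [595.0, 95.2, 22.0]
contact_force: [0.1, 0.5, -4.1]
```

```bash
python3 -m pendant '{"dp":[[0,0,0.0003],[0,0,0.0006],[0,0,0.0006]],"rotation":[[0,0,0],[0,0,0],[0,0,0]]}'|grep -E "pos|contact"
```

```text
tool_pos: [595.0, 95.2, 21.4]
contact_force: [-0.4, 0.6, -2.3]
```

```bash
python3 -m pendant '{"dp":[[0,0,0.0003],[0,0,0.0006],[0,0,0.0006]],"rotation":[[0,0,0],[0,0,0],[0,0,0]]}'|grep -E "pos|contact"
```

```text
tool_pos: [595.1, 95.2, 21.2]
contact_force: [-1.6, 0.4, 4.2]
```

Contact. Release, rise and look.

```bash
python3 -m pendant '{"dp":[[0,0,0],[0,0,0],[0,0,0],[0,0,0],[0,0,0],[0,0,0]],"rotation":[[0,0,0],[0,0,0],[0,0,0],[0,0,0],[0,0,0],[0,0,0]]}' 0.0918|grep -E "contact|grip" && python3 -m pendant '{"dp":[[0,0,-0.01],[0,0,-0.03],[0,0,-0.07],[0,0,-0.12],[0,0,-0.17],[0,0,-0.22],[0,0,-0.22]],"rotation":[[0,0,0],[0,0,0],[0,0,0],[0,0,0],[0,0,0],[0,0,0],[0,0,0]]}'
python3 - <<'E'
from h import *
c=cap("wrist","w6")
E
```

```text
contact_force: [0.1, 0.1, 0.2]
grip_width: 92.0
time: 20.4
tool_pos: [596.9, 95.3, 246.5]
tcp_rot: [3.139, 0.01, 2.89]
contact_force: [1.0, -0.4, 0.1]
grip_width: 91.8
finger_force: 0.0
```

View pics/w6.png

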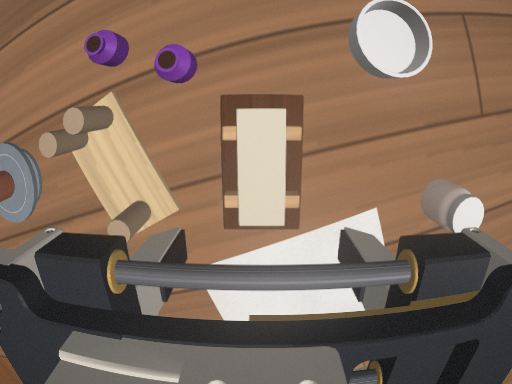

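Shelf looks flat and centred on the bearers (centre ≈(262,166)). Measuring numerically; then fly to view the crock (390,38) from above.

```bash
python3 - <<'E'
from h import *
c=load("w6"); im=cv2.cvtColor(c["pixels"],cv2.COLOR_RGB2HSV); H,S,V=[im[...,i].astype(int) for i in range(3)]
m=np.zeros(H.shape,bool); m[90:232,215:310]=1
print(im[160,262],im[133,229],im[133,295])
a=m&(S<70)&(V>150); a=cv2.morphologyEx(a.astype(np.uint8),cv2.MORPH_OPEN,np.ones((7,7)))
r=cv2.minAreaRect(toplane(c,blob(a,(262,166))[:,0],46).astype(np.float32)); print("shelf",r)
a=m&((V<130)|((S>75)&(V>160))|(S<70)&(V>150)); a=cv2.morphologyEx(a.astype(np.uint8),cv2.MORPH_OPEN,np.ones((5,5)))
r=cv2.minAreaRect(toplane(c,blob(a,(262,166))[:,0],8).astype(np.float32)); print("rack",r)
E
python3 to.py 510 285 250 75
```

```text
[ 20  35 224] [ 15  99 217] [ 16 100 212]
shelf ((593.4927368164062, 95.25975036621094), (59.877994537353516, 149.20632934570312), 75.763671875)
rack ((594.25390625, 95.06744384765625), (110.6637954711914, 188.8605194091797), 75.39427185058594)
now [595.7  95.2 243.5] close ang 75.57966328965165 tilt [3.1 0. ]
dp m [0.1303, 0.1625, -0.0065] rotvec [-0.0, -0.0, 0.01]
```

```bash
python3 -m pendant '{"dp":[[0.02,0.025,0],[0.05,0.06,0],[0.08,0.1,0],[0.11,0.14,0],[0.13,0.162,-0.006],[0.13,0.162,-0.006],[0.13,0.162,-0.006]],"rotation":[[0,0,0],[0,0,0],[0,0,0],[0,0,0],[0,0,0],[0,0,0],[0,0,0]]}'|grep pos
python3 - <<'E'
from h import *
c=cap("wrist","w7"); print(proj(c,(462,302,45)))
im=cv2.cvtColor(c["pixels"],cv2.COLOR_RGB2HSV); cv2.imwrite("pics/w7c.png",cv2.resize(cv2.imread("pics/w7.png")[60:260,150:400],None,fx=3,fy=3,interpolation=cv2.INTER_CUBIC))
E
python3 to.py 540 -95 250 14.8
```

```text
tool_pos: [509.4, 283.7, 245.9]
[[267.5 132.3]]
now [509.7 283.3 246. ] close ang 75.51618879989834 tilt [-3.1 -0. ]
dp m [-0.124, -0.3587, -0.004] rotvec [0.0, -0.0, 1.06]
```

View pics/w7c.png

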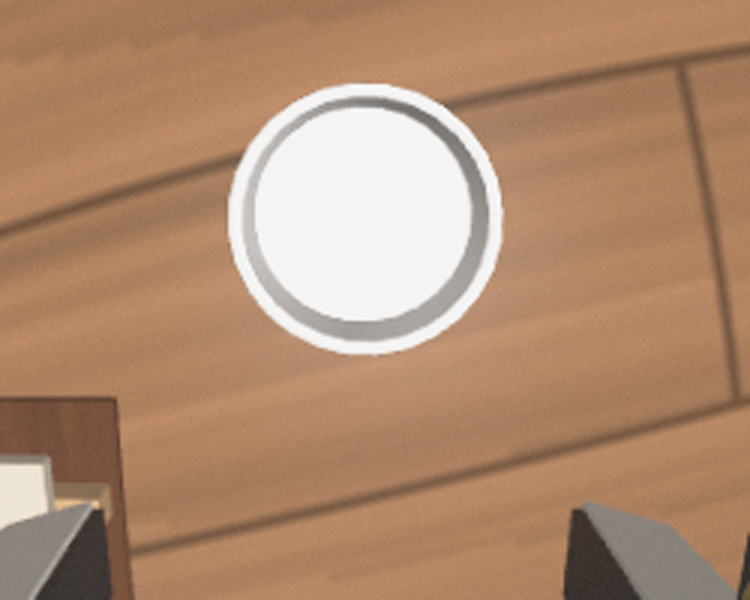

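The crock is seen cleanly from above: its rim is centred at full-image pixel ≈(272,133).

```bash
python3 - <<'E'
from h import *
c=load("w7"); im=cv2.cvtColor(c["pixels"],cv2.COLOR_RGB2HSV); S,V=im[...,1].astype(int),im[...,2].astype(int)
m=np.zeros(V.shape,bool); m[80:185,220:325]=1
k=blob(m&(S<60)&(V>90),(272,133)); e=cv2.fitEllipse(toplane(c,k[:,0],45).astype(np.float32)); print("rim",e)
m[:]=0; m[92:172,232:312]=1
k=blob((S<30)&(V>235)&m,(270,131)); print("floor",cv2.fitEllipse(toplane(c,k[:,0],8).astype(np.float32)),cv2.contourArea(k))
E
python3 -m pendant '{"dp":[[-0.01,-0.03,0],[-0.03,-0.085,0],[-0.05,-0.14,0],[-0.068,-0.195,0],[-0.087,-0.25,0],[-0.106,-0.305,0],[-0.124,-0.359,-0.004],[-0.124,-0.359,-0.004]],"rotation":[[0,0,0.12],[0,0,0.28],[0,0,0.43],[0,0,0.58],[0,0,0.73],[0,0,0.88],[0,0,1.0],[0,0,1.06]]}'|grep -E "pos|rot"; python3 to.py 556 -151 245 14.8
```

```text
rim ((463.9560546875, 306.54949951171875), (110.24854278564453, 110.71356201171875), 163.44383239746094)
floor ((464.13690185546875, 305.9753723144531), (93.90370178222656, 94.1708984375), 96.21248626708984) 3863.5
tool_pos: [539.8, -99.7, 250.3]
tcp_rot: [-3.141, 0.001, 1.82]
now [539.8 -99.7 250.3] close ang 14.25837862656276 tilt [-3.1  0. ]
dp m [-0.0537, 0.0031, 0.0053] rotvec [0.0, 0.0, -0.009]
```

```bash
python3 -m pendant '{"dp":[[-0.02,0.001,0],[-0.05,0.003,0.005],[-0.054,0.003,0.005],[-0.054,0.003,0.005],[-0.054,0.003,0.005]],"rotation":[[0,0,-0.009],[0,0,-0.009],[0,0,-0.009],[0,0,-0.009],[0,0,-0.009]]}'|grep -E "pos|rot"
python3 - <<'E'
from h import *
c=cap("wrist","w8"); cv2.imwrite("pics/w8c.png",cv2.resize(cv2.imread("pics/w8.png")[40:240,130:390],None,fx=3,fy=3,interpolation=cv2.INTER_CUBIC))
E
```

```text
tool_pos: [556.6, -145.1, 246.0]
tcp_rot: [3.142, -0.0, 1.839]
```

View pics/w8c.png

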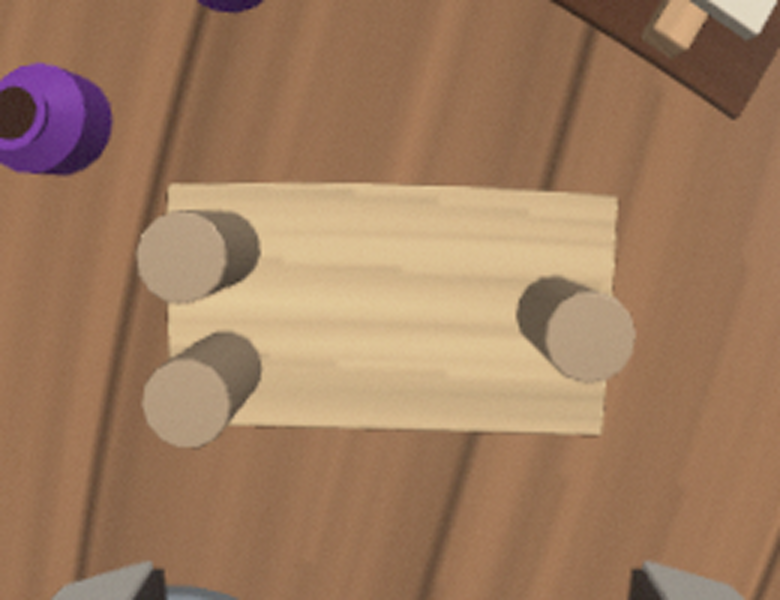

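Props stand upright; tops at crop (182,257), (188,402), (590,336), i.e. full-image (190.7,125.7), (192.7,174), (326.7,152).

```bash
python3 - <<'E'
from h import *
c=load("w8"); P=toplane(c,[(190.7,125.7),(192.7,174),(326.7,152)],92); print(P)
print(np.linalg.norm(P[0]-P[1]), np.linalg.norm((P[0]+P[1])/2-P[2]))
d=P[2]-(P[0]+P[1])/2; print(np.degrees(np.arctan2(d[1],d[0])))
print("diam",toplane(c,[(130+138/3,125.7),(130+227/3,125.7)],92))
im=cv2.cvtColor(c["pixels"],cv2.COLOR_RGB2HSV); print([im[y,x].tolist() for x,y in ((190,126),(210,120),(192,174),(210,160),(326,152),(312,140),(250,150),(170,126))])
E
python3 to.py 616 -93 160 14.8
```

```text
[[ 467.1 -105.3]
 [ 481.1 -156.3]
 [ 614.9  -94.5]]
52.80379037957102 145.40066699514244
14.471799731228597
diam [[ 451.1 -109. ]
 [ 483.  -101.6]]
[[16, 73, 179], [15, 74, 111], [15, 77, 176], [15, 74, 127], [16, 77, 180], [15, 77, 100], [18, 86, 214], [12, 118, 162]]
now [ 556.7 -145.   246. ] close ang 15.384321454741894 tilt [ 3.1 -0. ]
dp m [0.0344, 0.071, 0.086] rotvec [0.0, -0.0, 0.01]
```

```bash
python3 -m pendant '{"dp":[[0.012,0.024,0.02],[0.03,0.06,0.05],[0.034,0.071,0.08],[0.034,0.071,0.086],[0.034,0.071,0.086]],"rotation":[[0,0,0.01],[0,0,0.01],[0,0,0.01],[0,0,0.01],[0,0,0.01]]}'|grep -E "pos|rot"; python3 to.py 614.7 -94.5 55 14.8
```

```text
tool_pos: [616.1, -94.0, 160.4]
tcp_rot: [-3.142, 0.0, 1.829]
now [616.1 -94.  160.4] close ang 14.79745999267017 tilt [-3.1  0. ]
dp m [-0.0001, -0.0015, 0.1054] rotvec [0.0, 0.0, -0.0]
```

```bash
python3 -m pendant '{"dp":[[0,-0.0015,0.03],[0,-0.0015,0.06],[0,-0.0015,0.09],[0,-0.0015,0.104],[0,-0.0015,0.105],[0,-0.0015,0.105]],"rotation":[[0,0,0],[0,0,0],[0,0,0],[0,0,0],[0,0,0],[0,0,0]]}'|grep -E "pos|cont" && python3 -m pendant '{"dp":[[0,0,0],[0,0,0],[0,0,0],[0,0,0],[0,0,0],[0,0,0],[0,0,0],[0,0,0]],"rotation":[[0,0,0],[0,0,0],[0,0,0],[0,0,0],[0,0,0],[0,0,0],[0,0,0],[0,0,0]]}' 0.025; python3 -m pendant '{"dp":[[0,0,-0.005],[0,0,-0.02],[0,0,-0.05],[0,0,-0.08],[0,0,-0.105],[0,0,-0.105]],"rotation":[[0,0,0],[0,0,0],[0,0,0],[0,0,0],[0,0,0],[0,0,0]]}';python3 to.py 457.5 330 165 14.8
```

```text
tool_pos: [615.8, -94.8, 56.4]
contact_force: [-0.6, -0.1, 0.6]
time: 25.42
tool_pos: [614.9, -94.4, 54.8]
tcp_rot: [-3.142, -0.0, 1.829]
contact_force: [-0.0, 0.2, -0.8]
grip_width: 33.3
finger_force: 30.0
time: 26.18
tool_pos: [616.3, -94.7, 162.9]
tcp_rot: [3.136, 0.003, 1.829]
contact_force: [-0.6, -0.1, -1.4]
grip_width: 33.6
finger_force: 30.0
now [616.3 -94.7 162.9] close ang 14.786421347573963 tilt [3.1 0. ]
dp m [0.4511, -0.0451, -0.0021] rotvec [0.0, 0.0, -0.0]
```

```bash
python3 -m pendant '{"dp":[[0.03,-0.003,0],[0.08,-0.008,0],[0.135,-0.014,0],[0.19,-0.019,0],[0.245,-0.025,0],[0.3,-0.03,0],[0.355,-0.036,0],[0.4,-0.04,0]],"rotation":[[0,0,0],[0,0,0],[0,0,0],[0,0,0],[0,0,0],[0,0,0],[0,0,0],[0,0,0]]}' >/dev/null; python3 -m pendant '{"dp":[[0.03,-0.003,0],[0.045,-0.0045,0],[0.051,-0.005,0],[0.051,-0.005,0],[0.051,-0.005,0]],"rotation":[[0,0,0],[0,0,0],[0,0,0],[0,0,0],[0,0,0]]}'; python3 to.py 457.5 330 58 14.8
```

```text
time: 27.8
tool_pos: [456.8, 329.3, 159.8]
tcp_rot: [-3.142, 0.0, 1.828]
contact_force: [0.6, 0.0, -1.3]
grip_width: 33.4
finger_force: 30.0
now [456.8 329.3 159.8] close ang 14.71273248778698 tilt [-3.1  0. ]
dp m [0.0005, 0.0009, 0.1018] rotvec [0.0, 0.0, -0.002]
```

```bash
python3 -m pendant '{"dp":[[0,0.001,0.02],[0,0.001,0.045],[0,0.001,0.07],[0,0.001,0.09],[0,0.001,0.1],[0,0.001,0.102],[0,0.001,0.102]],"rotation":[[0,0,0],[0,0,0],[0,0,0],[0,0,0],[0,0,0],[0,0,0],[0,0,0]]}'|grep -E "pos|cont"; python3 -m pendant '{"dp":[[0,0,0.001],[0,0,0.002],[0,0,0.003],[0,0,0.004],[0,0,0.005],[0,0,0.005]],"rotation":[[0,0,0],[0,0,0],[0,0,0],[0,0,0],[0,0,0],[0,0,0]]}'|grep -E "pos|cont";python3 -m pendant '{"dp":[[0,0,0.0005],[0,0,0.001],[0,0,0.001]],"rotation":[[0,0,0],[0,0,0],[0,0,0]]}'|grep -E "pos|contact"
```

```text
tool_pos: [457.8, 330.6, 58.5]
contact_force: [0.4, -0.3, -0.8]
tool_pos: [457.2, 330.5, 52.7]
contact_force: [0.4, -1.2, -0.4]
tool_pos: [457.3, 330.5, 51.8]
contact_force: [-0.7, -1.1, -1.7]
```

```bash
python3 -m pendant '{"dp":[[0,0,0.0004],[0,0,0.0008],[0,0,0.0008]],"rotation":[[0,0,0],[0,0,0],[0,0,0]]}'|grep -E "pos|contact"
```

```text
tool_pos: [457.2, 330.5, 51.0]
contact_force: [0.1, 0.5, -0.9]
```

```bash
python3 -m pendant '{"dp":[[0,0,0.0003],[0,0,0.0006],[0,0,0.0006]],"rotation":[[0,0,0],[0,0,0],[0,0,0]]}'|grep -E "pos|contact"
```

```text
tool_pos: [457.3, 330.5, 50.7]
contact_force: [-0.9, -0.4, 2.9]
```

```bash
python3 -m pendant '{"dp":[[0,0,0],[0,0,0],[0,0,0],[0,0,0],[0,0,0],[0,0,0]],"rotation":[[0,0,0],[0,0,0],[0,0,0],[0,0,0],[0,0,0],[0,0,0]]}' 0.0918|grep -E "contact|grip" && python3 -m pendant '{"dp":[[0,0,-0.01],[0,0,-0.03],[0,0,-0.06],[0,0,-0.09],[0,0,-0.115],[0,0,-0.115]],"rotation":[[0,0,0],[0,0,0],[0,0,0],[0,0,0],[0,0,0],[0,0,0]]}'|grep -E "pos|cont"; python3 to.py 467.3 -105.5 160 14.8
```

```text
contact_force: [-0.6, 0.1, -1.1]
grip_width: 89.0
tool_pos: [458.4, 331.1, 168.0]
contact_force: [-0.7, -0.0, -0.6]
now [458.4 331.1 168. ] close ang 14.787075716467584 tilt [ 3.1 -0. ]
dp m [-0.4244, -0.1028, 0.008] rotvec [0.0, 0.0, -0.0]
```

```bash
python3 -m pendant '{"dp":[[-0.03,-0.007,0],[-0.08,-0.019,0],[-0.135,-0.033,0],[-0.19,-0.046,0],[-0.245,-0.059,0],[-0.3,-0.073,0],[-0.35,-0.085,0],[-0.39,-0.094,0]],"rotation":[[0,0,0],[0,0,0],[0,0,0],[0,0,0],[0,0,0],[0,0,0],[0,0,0],[0,0,0]]}' >/dev/null; python3 -m pendant '{"dp":[[-0.025,-0.006,0],[-0.034,-0.0085,0.005],[-0.034,-0.0085,0.005],[-0.034,-0.0085,0.005]],"rotation":[[0,0,0],[0,0,0],[0,0,0],[0,0,0]]}'|grep -E "pos|cont"; python3 to.py 467.3 -105.5 55 14.8
python3 - <<'E'
from h import *
c=cap("top","t2"); w=cap("wrist","w9")
cv2.imwrite("pics/t2c.png",np.hstack([cv2.resize(c["pixels"][190:290,90:190,::-1],(400,400),interpolation=cv2.INTER_CUBIC),cv2.resize(w["pixels"][40:300,130:390,::-1],(400,400))]))
E
```

```text
tool_pos: [466.1, -104.6, 160.1]
contact_force: [-0.2, -0.1, -0.4]
now [ 466.1 -104.6  160.1] close ang 14.838681089249533 tilt [-3.1 -0. ]
dp m [-0.0012, 0.0009, 0.1051] rotvec [-0.0, -0.0, 0.001]
```

View pics/t2c.png

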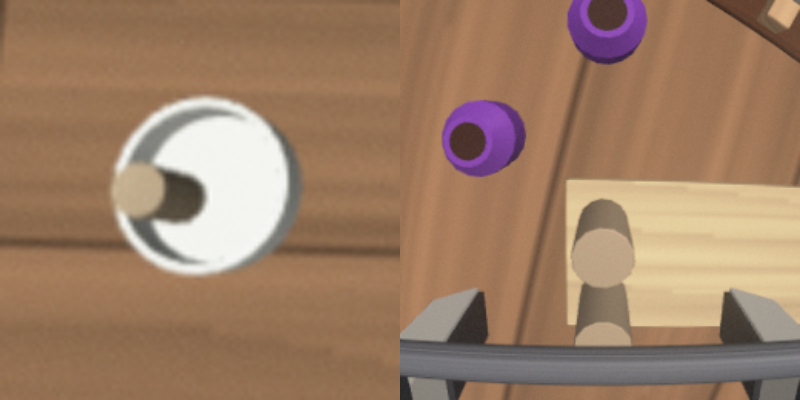

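Left: first prop stands upright in the crock. Right: the gripper is over the next prop, and the purple vase is clear of the fingers.

```bash
python3 -m pendant '{"dp":[[-0.001,0.001,0.03],[-0.001,0.001,0.06],[-0.001,0.001,0.09],[-0.001,0.001,0.104],[-0.001,0.001,0.105],[-0.001,0.001,0.105]],"rotation":[[0,0,0],[0,0,0],[0,0,0],[0,0,0],[0,0,0],[0,0,0]]}'|grep -E "pos|cont" && python3 -m pendant '{"dp":[[0,0,0],[0,0,0],[0,0,0],[0,0,0],[0,0,0],[0,0,0],[0,0,0],[0,0,0]],"rotation":[[0,0,0],[0,0,0],[0,0,0],[0,0,0],[0,0,0],[0,0,0],[0,0,0],[0,0,0]]}' 0.025; python3 -m pendant '{"dp":[[0,0,-0.005],[0,0,-0.02],[0,0,-0.05],[0,0,-0.08],[0,0,-0.115],[0,0,-0.115]],"rotation":[[0,0,0],[0,0,0],[0,0,0],[0,0,0],[0,0,0],[0,0,0]]}'|grep -E "pos|cont|grip";python3 to.py 488.1 299.5 170 74.8
```

```text
tool_pos: [468.3, -106.4, 56.3]
contact_force: [0.7, -0.5, 0.6]
time: 35.4
tool_pos: [467.5, -106.3, 55.4]
tcp_rot: [-3.142, -0.0, 1.829]
contact_force: [-0.9, -0.2, -0.1]
grip_width: 33.5
finger_force: 30.0
tool_pos: [469.0, -106.9, 173.0]
contact_force: [0.3, 0.3, -1.7]
grip_width: 33.5
now [ 469.  -106.9  173. ] close ang 14.785889660958816 tilt [3.1 0. ]
dp m [0.388, 0.1222, 0.003] rotvec [0.0, 0.0, -1.047]
```

```bash
python3 -m pendant '{"dp":[[0.03,0.01,0],[0.07,0.022,0],[0.12,0.038,0],[0.17,0.054,0],[0.22,0.07,0],[0.27,0.085,0],[0.32,0.1,0],[0.35,0.11,0]],"rotation":[[0,0,-0.1],[0,0,-0.23],[0,0,-0.36],[0,0,-0.5],[0,0,-0.64],[0,0,-0.78],[0,0,-0.92],[0,0,-1.047]]}' >/dev/null; python3 to.py 488.1 299.5 165 74.8
```

```text
now [483.6 262.3 169. ] close ang 75.12382538882534 tilt [-3.1 -0. ]
dp m [0.0052, 0.0371, 0.004] rotvec [0.0, -0.0, 0.006]
```

```bash
python3 -m pendant '{"dp":[[0.003,0.02,0.002],[0.005,0.034,0.004],[0.005,0.037,0.004],[0.005,0.037,0.004],[0.005,0.037,0.004]],"rotation":[[0,0,0],[0,0,0],[0,0,0],[0,0,0],[0,0,0]]}'|grep -E "pos|cont"; python3 to.py 488.1 299.5 58 74.8
```

```text
tool_pos: [489.7, 296.3, 166.6]
contact_force: [0.1, 0.1, -1.3]
now [489.7 296.3 166.6] close ang 74.68882547381602 tilt [-3.1  0. ]
dp m [0.0024, 0.0027, 0.1086] rotvec [0.0, 0.0, -0.002]
```

```bash
python3 -m pendant '{"dp":[[0.002,0.003,0.015],[0.002,0.003,0.045],[0.002,0.003,0.07],[0.002,0.003,0.095],[0.002,0.003,0.106],[0.002,0.003,0.108],[0.002,0.003,0.108]],"rotation":[[0,0,0],[0,0,0],[0,0,0],[0,0,0],[0,0,0],[0,0,0],[0,0,0]]}'|grep -E "pos|cont"; python3 -m pendant '{"dp":[[0,0,0.001],[0,0,0.002],[0,0,0.003],[0,0,0.004],[0,0,0.005],[0,0,0.005]],"rotation":[[0,0,0],[0,0,0],[0,0,0],[0,0,0],[0,0,0],[0,0,0]]}'|grep -E "pos|cont"
```

```text
tool_pos: [488.8, 300.8, 59.1]
contact_force: [0.0, 0.5, -0.5]
tool_pos: [488.3, 300.5, 53.3]
contact_force: [0.0, -0.2, -2.1]
```

```bash
python3 -m pendant '{"dp":[[0,0,0.0006],[0,0,0.0012],[0,0,0.0012]],"rotation":[[0,0,0],[0,0,0],[0,0,0]]}'|grep -E "pos|contact"; python3 -m pendant '{"dp":[[0,0,0.0003],[0,0,0.0007],[0,0,0.0007]],"rotation":[[0,0,0],[0,0,0],[0,0,0]]}'|grep -E "pos|contact"
```

```text
tool_pos: [488.3, 300.5, 52.2]
contact_force: [0.3, -0.2, -1.8]
tool_pos: [488.4, 300.6, 51.5]
contact_force: [-0.6, -0.4, -1.2]
```

```bash
python3 -m pendant '{"dp":[[0,0,0.0003],[0,0,0.0006],[0,0,0.0006]],"rotation":[[0,0,0],[0,0,0],[0,0,0]]}'|grep -E "pos|contact"
```

```text
tool_pos: [488.5, 300.6, 51.3]
contact_force: [-1.6, -0.5, 3.4]
```

```bash
python3 -m pendant '{"dp":[[0,0,0],[0,0,0],[0,0,0],[0,0,0],[0,0,0],[0,0,0]],"rotation":[[0,0,0],[0,0,0],[0,0,0],[0,0,0],[0,0,0],[0,0,0]]}' 0.0918|grep -E "contact|grip" && python3 -m pendant '{"dp":[[0,0,-0.01],[0,0,-0.03],[0,0,-0.06],[0,0,-0.09],[0,0,-0.115],[0,0,-0.115]],"rotation":[[0,0,0],[0,0,0],[0,0,0],[0,0,0],[0,0,0],[0,0,0]]}'|grep -E "pos|cont"; python3 to.py 481.1 -156.3 160 14.8
```

```text
contact_force: [-0.3, 0.6, -0.0]
grip_width: 88.4
tool_pos: [489.5, 301.1, 168.5]
contact_force: [-0.9, -0.5, 0.5]
now [489.5 301.1 168.5] close ang 74.77209180238262 tilt [3.1 0. ]
dp m [-0.112, -0.4436, 0.0085] rotvec [-0.0, -0.0, 1.047]
```

```bash
python3 -m pendant '{"dp":[[-0.008,-0.03,0],[-0.02,-0.08,0],[-0.033,-0.13,0],[-0.046,-0.18,0],[-0.059,-0.235,0],[-0.073,-0.29,0],[-0.087,-0.345,0],[-0.1,-0.4,0]],"rotation":[[0,0,0.1],[0,0,0.23],[0,0,0.36],[0,0,0.5],[0,0,0.64],[0,0,0.78],[0,0,0.92],[0,0,1.047]]}' >/dev/null; python3 to.py 481.1 -156.3 160 14.8
```

```text
now [ 479.  -113.3  165.1] close ang 14.52853358407512 tilt [-3.1 -0. ]
dp m [-0.0421, -0.0088, 0.0051] rotvec [0.0, 0.0, -0.005]
```

```bash
python3 -m pendant '{"dp":[[-0.025,-0.005,0.003],[-0.042,-0.009,0.005],[-0.042,-0.009,0.005],[-0.042,-0.009,0.005]],"rotation":[[0,0,-0.005],[0,0,-0.005],[0,0,-0.005],[0,0,-0.005]]}'|grep pos; python3 to.py 481.1 -156.3 55 14.8
```

```text
tool_pos: [481.7, -153.5, 160.7]
now [ 481.7 -153.5  160.7] close ang 15.118552693634882 tilt [-3.1 -0. ]
dp m [-0.0026, -0.0013, 0.1057] rotvec [0.0, -0.0, 0.006]
```

```bash
python3 -m pendant '{"dp":[[-0.002,-0.001,0.03],[-0.002,-0.001,0.06],[-0.002,-0.001,0.09],[-0.002,-0.001,0.104],[-0.002,-0.001,0.105],[-0.002,-0.001,0.105]],"rotation":[[0,0,0],[0,0,0],[0,0,0],[0,0,0],[0,0,0],[0,0,0]]}'|grep -E "pos|cont" && python3 -m pendant '{"dp":[[0,0,0],[0,0,0],[0,0,0],[0,0,0],[0,0,0],[0,0,0],[0,0,0],[0,0,0]],"rotation":[[0,0,0],[0,0,0],[0,0,0],[0,0,0],[0,0,0],[0,0,0],[0,0,0],[0,0,0]]}' 0.025; python3 -m pendant '{"dp":[[0,0,-0.005],[0,0,-0.02],[0,0,-0.05],[0,0,-0.08],[0,0,-0.115],[0,0,-0.115]],"rotation":[[0,0,0],[0,0,0],[0,0,0],[0,0,0],[0,0,0],[0,0,0]]}'|grep -E "pos|cont|grip";python3 to.py 446.3 288.3 170 -45.2
```

```text
tool_pos: [482.1, -156.7, 56.8]
contact_force: [0.3, 0.4, 0.2]
time: 45.28
tool_pos: [481.3, -156.7, 55.9]
tcp_rot: [-3.142, -0.0, 1.834]
contact_force: [0.1, 0.6, -0.1]
grip_width: 33.6
finger_force: 30.0
tool_pos: [482.9, -157.5, 174.4]
contact_force: [0.4, 0.7, -2.2]
grip_width: 33.3
now [ 482.9 -157.5  174.4] close ang 15.073400834623087 tilt [3.1 0. ]
dp m [0.44, 0.0805, 0.0044] rotvec [0.0, -0.0, 1.052]
```

```bash
python3 -m pendant '{"dp":[[0.03,0.005,0],[0.08,0.014,0],[0.13,0.024,0],[0.185,0.034,0],[0.24,0.044,0],[0.295,0.054,0],[0.35,0.064,0],[0.4,0.073,0]],"rotation":[[0,0,0.1],[0,0,0.23],[0,0,0.36],[0,0,0.5],[0,0,0.64],[0,0,0.78],[0,0,0.92],[0,0,1.052]]}' >/dev/null; python3 to.py 446.3 288.3 165 -45.2
```

```text
now [446.9 250.2 170.4] close ang -45.432214464251075 tilt [-3.1  0. ]
dp m [0.0263, -0.0275, 0.0054] rotvec [-0.0, 0.0, -0.004]
```

```bash
python3 -m pendant '{"dp":[[0.015,-0.016,0.003],[0.026,-0.027,0.005],[0.026,-0.027,0.005],[0.026,-0.027,0.005],[0.026,-0.027,0.005]],"rotation":[[0,0,0],[0,0,0],[0,0,0],[0,0,0],[0,0,0]]}'|grep -E "pos|cont"; python3 to.py 446.3 288.3 98 -45.2;  python3 - <<'E'
from h import *
w=cap("wrist","w10"); cv2.imwrite("pics/w10c.png",cv2.resize(w["pixels"][60:310,130:390,::-1],(780,600)) if 0 else cv2.resize(w["pixels"][60:310,130:390,::-1],(624,600)))
print("expect tops",proj(w,[(457.3,330.5,88),(488.4,300.5,88)]))
E
```

```text
tool_pos: [447.5, 285.0, 166.1]
contact_force: [0.2, -0.4, -0.8]
now [447.5 285.  166.1] close ang -45.283437977751895 tilt [ 3.1 -0. ]
dp m [0.0014, -0.0032, 0.0681] rotvec [-0.0, 0.0, -0.001]
expect tops [[230.  157.7]
 [283.6 156.4]]
```

View pics/w10c.png

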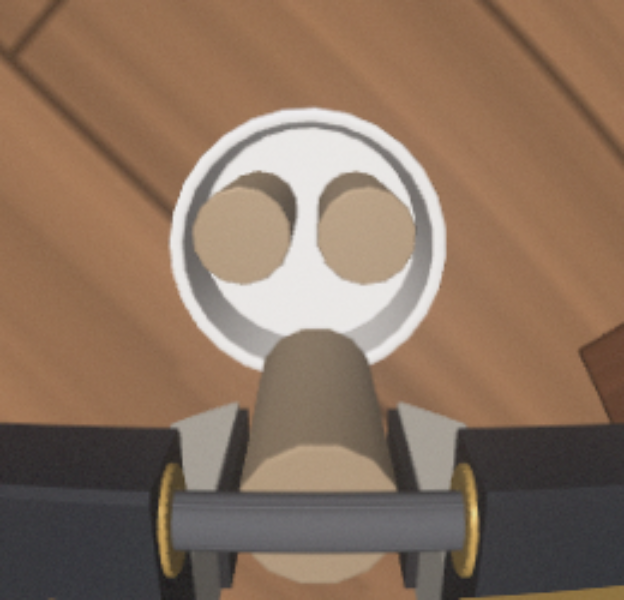

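Two props stand in the crock at (231,158) and (283,158), as expected, and the third slot is free. Inserting the third.

```bash
python3 -m pendant '{"dp":[[0.0014,-0.003,0.015],[0.0014,-0.003,0.045],[0.0014,-0.003,0.07],[0.0014,-0.003,0.095],[0.0014,-0.003,0.106],[0.0014,-0.003,0.107],[0.0014,-0.003,0.107]],"rotation":[[0,0,0],[0,0,0],[0,0,0],[0,0,0],[0,0,0],[0,0,0],[0,0,0]]}'|grep -E "pos|cont"; python3 -m pendant '{"dp":[[0,0,0.001],[0,0,0.002],[0,0,0.003],[0,0,0.004],[0,0,0.005],[0,0,0.005]],"rotation":[[0,0,0],[0,0,0],[0,0,0],[0,0,0],[0,0,0],[0,0,0]]}'|grep -E "pos|cont"
```

```text
tool_pos: [446.7, 289.3, 59.6]
contact_force: [-0.9, -0.5, -0.6]
tool_pos: [446.1, 289.0, 53.8]
contact_force: [0.3, 0.0, -2.2]
```

```bash
python3 -m pendant '{"dp":[[0,0,0.0006],[0,0,0.0012],[0,0,0.0012]],"rotation":[[0,0,0],[0,0,0],[0,0,0]]}'|grep -E "pos|contact"; python3 -m pendant '{"dp":[[0,0,0.0003],[0,0,0.0007],[0,0,0.0007]],"rotation":[[0,0,0],[0,0,0],[0,0,0]]}'|grep -E "pos|contact"
```

```text
tool_pos: [446.1, 289.1, 52.7]
contact_force: [-0.1, -0.5, -1.2]
tool_pos: [446.2, 289.1, 52.0]
contact_force: [-0.0, 0.3, -1.4]
```

```bash
python3 -m pendant '{"dp":[[0,0,0.0003],[0,0,0.0005],[0,0,0.0005]],"rotation":[[0,0,0],[0,0,0],[0,0,0]]}'|grep -E "pos|contact"
```

```text
tool_pos: [446.3, 289.2, 51.8]
contact_force: [-0.7, 0.5, 3.4]
```

```bash
python3 -m pendant '{"dp":[[0,0,0],[0,0,0],[0,0,0],[0,0,0],[0,0,0],[0,0,0]],"rotation":[[0,0,0],[0,0,0],[0,0,0],[0,0,0],[0,0,0],[0,0,0]]}' 0.0918|grep -E "contact|grip" && python3 -m pendant '{"dp":[[0,0,-0.01],[0,0,-0.03],[0,0,-0.06],[0,0,-0.1],[0,0,-0.15],[0,0,-0.18]],"rotation":[[0,0,0],[0,0,0],[0,0,0],[0,0,0],[0,0,0],[0,0,0]]}'|grep -E "pos|cont"; python3 -m pendant '{"dp":[[-0.03,0.03,0],[-0.06,0.06,0],[-0.06,0.06,0],[-0.06,0.06,0]],"rotation":[[0,0,0],[0,0,0],[0,0,0],[0,0,0]]}' | grep -E "time|pos"
python3 - <<'E'
from h import *
t=cap("top")["pixels"][90:290,100:440,::-1]; w=cap("wrist")["pixels"][60:260,130:390,::-1]
s=cap("scene")["pixels"][140:260,120:400,::-1]
a=np.hstack([cv2.resize(w,(390,300)),cv2.resize(s,(410,300))]); cv2.imwrite("pics/fin.png",np.vstack([a,cv2.resize(t,(800,300))]))
E
```

```text
contact_force: [0.5, -0.2, -0.9]
grip_width: 88.5
tool_pos: [446.7, 289.3, 235.0]
contact_force: [1.0, 0.6, -0.8]
time: 52.45
tool_pos: [446.0, 204.6, 232.1]
```

View pics/fin.png

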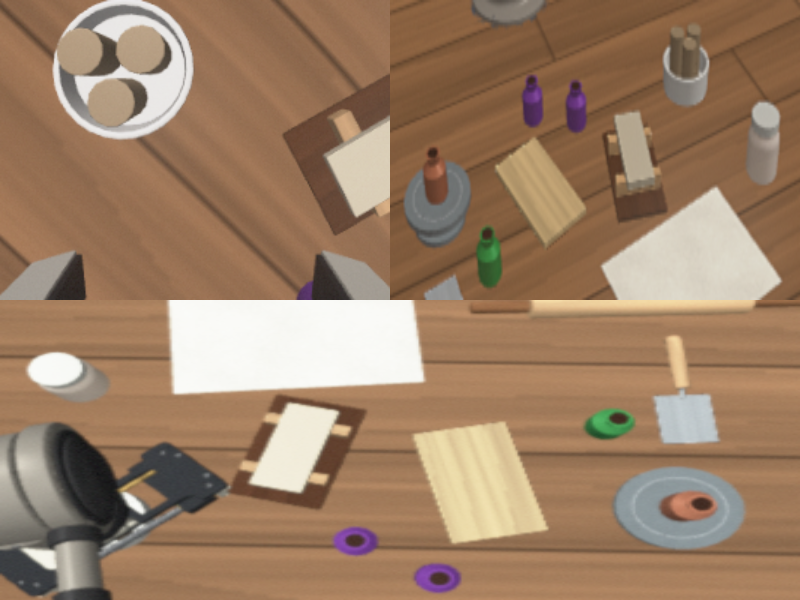

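The final views show the vase upright at the wheel's centre, the shelf flat and centred on the bearers, three props upright in the crock, and the jar and trowel where they were. Handing in.

```bash
python3 -c "
from plant import workorder; print(workorder.close_job())"
```

```text
the job is handed in; nothing more can be done
None
```

I handed the job in at about 52 s: the vase is upright in the middle of the wheel, the shelf is flat and centred (within about 1 mm) on the rack, all three props stand upright in the crock, and the jar and trowel were not touched.

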